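Hang the bedside thermometer and set its telescopic hook

ROBOT

A 7-joint arm with a two-finger parallel gripper is mounted at the origin on the work surface. World frame = base frame: x ahead of the robot, y to its left, z up, the work surface at z = 0. Lengths are in m, angles in rad, forces in N, time in s.
With the tool pointing down it reaches from about 0.4 to 0.85 m from the base axis. Payload 10.4 kg.
Tool frame: the origin (TCP) lies between the finger pads; the fingertips stand ahead of it and the grasp point (between the pads) lies 5 mm behind it (manip.tip_extent is the z of the fingertips in the tool frame, in m); z points along the fingers, y is the line along which they close (so a half turn about z gives the same grasp; the last joint's range is limited). The gripper opens to 85 mm and grips with 20 to 120 N. Pads are 22 mm wide; open, the fingers measure 114 mm over their backs; the gripper's body (76 mm by 85 mm) begins 54 mm behind the grasp point. The pads swing forward as they close: fully open they stand 13 mm farther back than shut.
Start: joints at [1.208, 0.332, -0.065, 1.46, 0.022, 1.35, -0.088], TCP at [0.208, -0.589, 0.245] pointing down, gripper open.
Joint ranges: [-2.6, 2.6], [-0.5, 2.12], [-1.47, 1.34], [0.16, 2.42], [-1.27, 4.41], [0.06, 2.06], [-2.6, 2.6]. Speed limits (rad/s): [2.22, 2.22, 2.79, 2.79, 3.14, 3.14, 3.14].

INTERFACE

Orientations are given as a unit quaternion [x, y, z, w].
In Python, from workcell import status, viewer, manip gives the robot as it stands.
- The arm moves only by the tool play_rows, never from a script. Its argument "plan" is one flat list of numbers, 7 for each row, row after row: the turn, a rotation vector about the tool's x, y, z in degrees, then the shift along the tool's x, y, z in m, then the opening, from 0 (shut) to 1 (fully open). In form: [ax, ay, az, dx, dy, dz, grip, ax, ay, az, dx, dy, dz, grip, ...]. A call has 1 to 20 rows; each row is the pose to reach, as a shift and turn from the pose commanded when the call began, along the tool's axes at that moment; what a row does not reach only later rows make up. A row lasts 1/8 s, in which the tool goes at most 62.5 mm and 10.7 degrees, less where a joint would pass 70% of its speed; a pose out of reach is approached as far as the arm can. A call with a gripper value outside its range is refused whole. The fingers move at their own pace and stop on an object; "squeeze" is the grip in N (left out, the last holds). Time passes only in rows, so rows that repeat a pose let the fingers close. It gives the time, the measured TCP pose, the force, the opening and the grip force at its end, in the units of the state.
- status.get_obs(): the state, without advancing time (a new reading comes with each control period).
- viewer.camera(name): name is "side" or "top"; returns the picture (384x512x3 uint8, red, green, blue); there is no depth.
- viewer.camera_model(name): a dict with "fx", "fy", "cx", "cy" (pixels), "R" (3x3) and "t" (3): a world point X has camera coordinates R X + t. Camera axes: x right, y down, z forward; pixel columns grow to the right and rows downward; lengths in m; the calibration is good to about 2 mm. A picture is of the moment at which its call begins. camera_model takes no time and is no camera call.
- manip.hand_in(): hands the job in; it is judged then, once.
The state is a dict: "clock": time; "joint_pos": joint angles; "joint_velocities": joint speeds; "tau": joint torques, N m; "position": TCP position; "ee_rot": TCP orientation; "ft_force": force on the tool from outside, world axes, zero at the start; "torque": the same for the moment, N m; "grip_width": opening from 0.0 (shut) to 1.0 (fully open); "grasp_force": force on a finger pad.
Only numpy, scipy, OpenCV 4.12 (cv2) and the standard library are available. Lean on these libraries where they do the work, as an engineer would, in place of code of your own. Each camera call takes 0.05 s, during which the arm holds its last target. There are 200 camera calls.

TASK

Hang the little room thermometer by its wire loop on the brass hook of the stand, with the dial facing outward, away from the hook's post. Then, with the thermometer hanging there, draw the hook down by it into its sleeve until it bottoms out, and set it with a steady firm pull of about 12 N for a second; never load the hook with more than 20 N. Let go so that the thermometer hangs still, and leave the other things on the bedside table where they are.

Things in the scene. Friction and masses are not known exactly. Their poses are not given: they have to be found in the camera images.
- dial_center (a point): Centre (half-way up) of the thermometer's body, an upright black block 20 mm thick (x), 50 mm wide (y), 60 mm tall (z), 100 to 170 g, at first standing on the table facing any way. Its marked face (white round dial with ticks and a red pointer) looks along its own -x; the back (+x) is black with a grey cover. Best gripped from above across its 50 mm width, near the body's top.
- dial_loop (a point): Middle of the level top bar of the thermometer's rigid steel wire loop, on the bar's axis, 52 mm above dial_center. Wire 4 mm thick; the bar runs along y; the two legs stand 34 mm apart (30 mm clear between them); 20 mm clear height between the bar and the top of the body. Same axes as dial_center.
- dial_face (a point): Centre of the marked dial face, 12 mm from dial_center along -x. Same axes as dial_center.
- dial: The thermometer as a whole; origin at the centre of its underside, same axes as dial_center.
- hook: Brass hook of the stand. Origin: middle of the top of its saddle floor, where the loop's bar is to rest. x points level from saddle to post, so outward is -x; z up. Saddle 20 mm wide (y), 12 mm long (x) between an outer lip 7 mm and an inner lip 5 mm above the floor; floor 4 mm thick. Behind it a 10 mm wide arm, as thick as the floor, runs 45 mm back to the rod. Nothing stands above the lips.
- hook_rod (a point): Top of the hook's upright rod (10 mm thick), 45 mm behind the saddle, axes as the hook's. It slides straight down into an 18 mm sleeve on a fixed wooden block (90 mm wide, top 95 mm or more below the saddle). It moves under about 4 N, stays where left, and ends at a hidden stop with a stiff rubber buffer (5.5 N per mm), 15 to 45 mm below its start: felt only, as a rise of the pull.
- tin: Steel lunch tin, 124 x 174 x 63 mm, bystander; origin at the centre of its underside.
- shaker: Glass salt shaker, 42 mm across, 80 mm tall, bystander; origin at the centre of its underside.
- bottle: Plastic bottle with a twist cap, 64 mm across, 190 mm tall, bystander; origin at the centre of its underside.
- pencase: Red plastic pen case, 60 x 200 x 28 mm (long along its y), bystander; origin at the centre of its underside.
- spoon: Chrome spoon, 170 mm long, lying, bystander.
There are look-alikes about, which are no part of the job. What is shaped like the dial but blue or purple is not meant.

How it is judged:
By the outcome, as a careful person would: the job done as asked, in the order asked, and still so for the second after the job is handed in, with the robot touching nothing.
It also fails if it takes over 64 s, if anything falls off the work surface, if the arm or the gripper's body presses on something with over 40 N, if the wrist force passes 120 N, or if a joint passes its speed limit or range.

## Working session

There is one attempt and no reset: what is moved stays moved. The work goes in short steps, Python scripts to look and compute and a tool call to move; the robot and the scene stay as the last step left them, time stands still between calls to the robot, and variables do not carry over. Pictures are saved under pics/ and viewed, at most 10 in all, crops included, and the job is handed in when it is done.

Besides the shell and the picture viewer there is one more tool, called as name(argument=value, ...) on one line, values as JSON. play_rows: Moves the arm, as the interface text tells. Its arguments: {"type":"object","properties":{"plan":{"type":"array","items":{"type":"number"}},"squeeze":{"type":"number"}},"required":["plan"]}

```bash
mkdir -p pics; ls; python3 - <<'E'
from workcell import status, viewer, manip
import cv2, numpy as np
for n in ("side","top"):
    im=viewer.camera(n); cv2.imwrite(f"pics/{n}0.png",im[:,:,::-1])
    m=viewer.camera_model(n); R=np.array(m["R"]);t=np.array(m["t"]); print(n,m["fx"],m["fy"],m["cx"],m["cy"],(-R.T@t).round(3),R.round(3).tolist())
o=status.get_obs(); print(o["clock"],o["position"],o["ee_rot"],o["ft_force"],o["grip_width"],manip.tip_extent)
E
```

```text
pics
side 422.63397386280633 422.63397386280633 252.62799764801517 185.61480156107396 [0.361 0.701 0.837] [[-0.961, -0.275, -0.016], [-0.173, 0.648, -0.742], [0.214, -0.711, -0.67]]
top 454.7402870151538 454.7402870151538 258.38427168456496 188.65760638629564 [ 0.477 -0.017  1.247] [[-0.021, -1.0, 0.021], [-0.995, 0.019, -0.103], [0.102, -0.023, -0.994]]
0.1 [ 0.20821244 -0.58898103  0.24460292] [ 9.85598357e-01  1.69102030e-01 -1.18687089e-04 -6.06901590e-04] [ 0.01551155 -1.56621812 -0.19222528] 1.0024409317668928 0.014
```

View pics/side0.png

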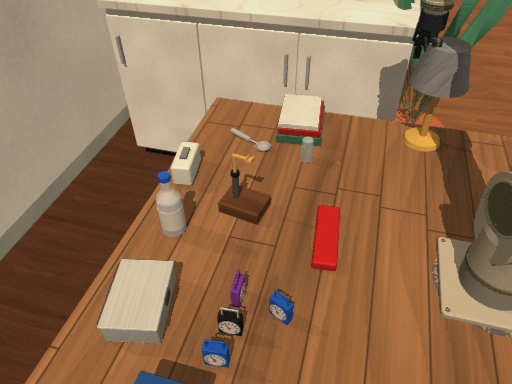

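View pics/top0.png

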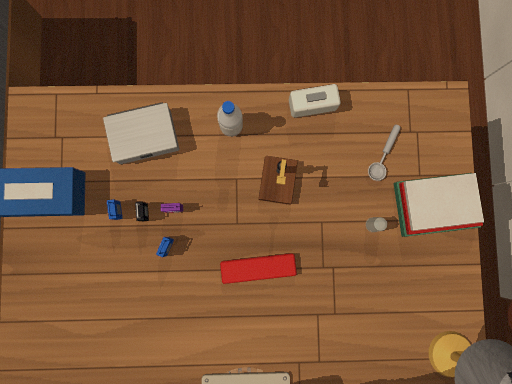

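The side view shows the black dial at about (231,321), between a blue look-alike at (215,352) and a purple one at (238,289). The hook is at (243,157), above the block at (245,205). In the top view the dial is at (142,211) and the hook at (282,172). I'll enlarge these areas next.

```bash
cat > h.py <<'E'
import numpy as np, cv2
from workcell import status, viewer, manip
from scipy.spatial.transform import Rotation as Rn
def cam(n):
    m=viewer.camera_model(n); return m,np.array(m["R"]),np.array(m["t"])
def ray(n,u,v):
    m,R,t=cam(n); d=R.T@np.array([(u-m["cx"])/m["fx"],(v-m["cy"])/m["fy"],1.]); return -R.T@t,d/np.linalg.norm(d)
def onz(n,u,v,z):
    c,d=ray(n,u,v); return c+d*(z-c[2])/d[2]
def tri(a,b):
    (c1,d1),(c2,d2)=ray("side",*a),ray("top",*b)
    s=np.linalg.lstsq(np.c_[d1,-d2],c2-c1,rcond=None)[0]
    p,q=c1+s[0]*d1,c2+s[1]*d2; return (p+q)/2,np.linalg.norm(p-q)
def proj(n,X):
    m,R,t=cam(n); p=R@np.array(X)+t; return p[0]/p[2]*m["fx"]+m["cx"],p[1]/p[2]*m["fy"]+m["cy"]
def crop(im,u,v,w,h,s):
    return cv2.resize(im[v:v+h,u:u+w],None,fx=s,fy=s,interpolation=cv2.INTER_CUBIC)[:,:,::-1]
E
python3 - <<'E'
from h import *
S,T=[cv2.imread(f"pics/{n}0.png")[:,:,::-1] for n in("side","top")]
a=np.vstack([np.hstack([crop(S,201,290,66,50,6),crop(S,212,145,66,50,6)]),np.hstack([crop(T,110,190,66,50,6),crop(T,252,150,66,50,6)])])
cv2.imwrite("pics/crop0.png",a)
for n,im,b in(("side",S,(212,145,66,50)),("top",T,(252,150,66,50))):
    u,v,w,h=b; hsv=cv2.cvtColor(im[v:v+h,u:u+w].copy(),cv2.COLOR_RGB2HSV)
    m=((hsv[...,0]>17)&(hsv[...,0]<32)&(hsv[...,1]>120)&(hsv[...,2]>130)).astype(np.uint8)
    ys,xs=np.nonzero(m); r=cv2.minAreaRect(np.c_[xs+u,ys+v].astype(np.float32)); print(n,len(xs),r,cv2.boxPoints(r).round(1).tolist())
E
```

```text
side 33 ((242.8054656982422, 161.3871612548828), (16.093597412109375, 20.647212982177734), 86.42366790771484) [[232.0, 154.0], [252.60000610351562, 152.6999969482422], [253.60000610351562, 168.8000030517578], [233.0, 170.10000610351562]]
top 137 ((281.0, 171.0), (24.0, 8.0), 90.0) [[277.0, 159.0], [285.0, 159.0], [285.0, 183.0], [277.0, 183.0]]
```

View pics/crop0.png

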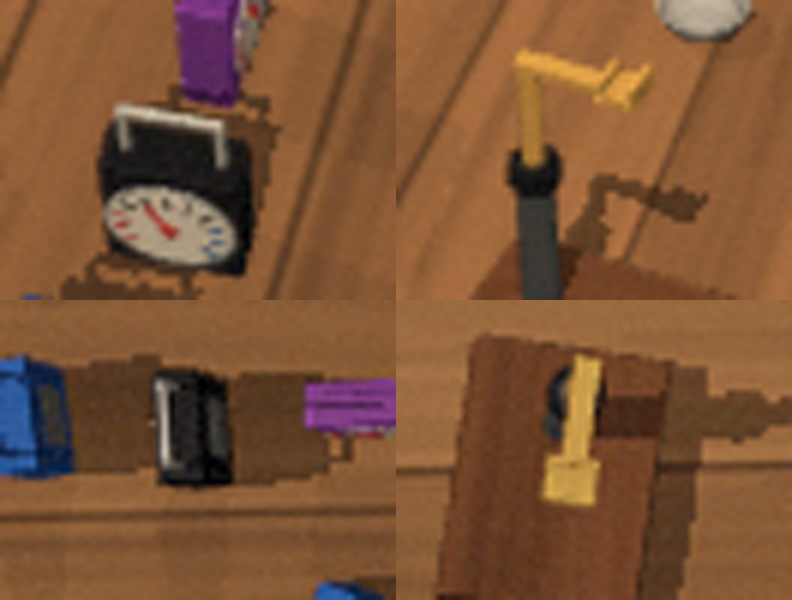

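In the crops the dial's face points at the side camera. Its bar runs from about (219.8,307.4) to (238.6,310.8) in the side view. In the top view the bar is the pale strip at about (137.5,210). The saddle is at about (250,159) in the side view and (280.8,179.4) in the top view. Next I triangulate these points.

```bash
python3 - <<'E'
from h import *
S,T=[cv2.imread(f"pics/{n}0.png")[:,:,::-1] for n in("side","top")]
# loop bar: bright grey pixels in both views
def bright(im,u,v,w,h,thr):
    c=im[v:v+h,u:u+w].astype(int); m=(c.min(2)>thr)&(np.ptp(c,axis=2)<45)
    ys,xs=np.nonzero(m); return np.c_[xs+u,ys+v]
b=bright(T,133,200,8,22,95); print("top bar",b.mean(0),b.min(0),b.max(0),len(b))
s=bright(S,217,305,25,9,140); print("side bar",s.mean(0),s.min(0),s.max(0),len(s))
ends=[(219.8,307.6),(238.4,311.0)]
P=[onz("side",*e,0.082) for e in ends]; print("bar ends z=.082",np.round(P,4).tolist(),np.linalg.norm(P[1]-P[0]))
print("mid",((P[0]+P[1])/2).round(4),"yaw",np.degrees(np.arctan2(*(P[1]-P[0])[1::-1])))
print("tri bar",tri((229.1,309.2),(137.4,209.8)))
print("top onz",onz("top",137.4,209.8,.084))
for nm,a,c in(("saddle",(250.2,158.9),(280.9,179.4)),("rod",(233.6,155.0),(283.9,160.3))):
    p,e=tri(a,c); print(nm,p.round(4),round(e,4))
bc=[((486,338),),((672,362),)]
for x,y in((486,338),(672,362)): print("block edge",onz("top",252+(x-396)/6-.4,150+(y-300)/6-.4,.06).round(4))
E
```

```text
top bar [136.77777778 209.16666667] [136 203] [137 217] 18
side bar [228.8 309. ] [221 308] [237 310] 20
bar ends z=.082 [[0.5656, 0.2717, 0.082], [0.527, 0.2691, 0.082]] 0.03870290762742974
mid [0.5463 0.2704 0.082 ] yaw -176.12858465088905
tri bar (array([0.54836932, 0.26744386, 0.07700869]), np.float64(0.0016287979719697156))
top onz [0.5487346  0.26594507 0.084     ]
saddle [ 0.6075 -0.0953  0.1752] 0.0025
rod [ 0.654  -0.104   0.1718] 0.0021
block edge [ 0.686  -0.0673  0.06  ]
block edge [ 0.6739 -0.1491  0.06  ]
```

```bash
cat >> h.py <<'E'
def rel(*targets):
    """targets: (x,y,z,yaw of tool y deg); prints turn deg and shift in present tool frame"""
    o=status.get_obs(); p=np.array(o["position"]); R0=Rn.from_quat(o["ee_rot"])
    for x,y,z,yaw in targets:
        a=np.radians(yaw); Y=np.array([np.cos(a),np.sin(a),0]); Z=np.array([0,0,-1.]); X=np.cross(Y,Z)
        R1=Rn.from_matrix(np.c_[X,Y,Z])
        print((R0.inv()*R1).as_rotvec(degrees=True).round(2),R0.inv().apply(np.array([x,y,z])-p).round(4))
E
python3 -c "
from h import *
rel((.46,-.3,.245,-33),(.5475,.269,.16,3.9))"
```

```text
[-7.000e-02 -2.000e-02 -3.753e+01] [ 3.337e-01 -1.885e-01 -2.000e-04]
[-6.000e-02 -4.000e-02 -7.443e+01] [ 0.6059 -0.6957  0.0854]
```

play_rows(plan=[0,0,-12,0.11,-0.06,0,1,0,0,-24,0.22,-0.125,0,1,0,0,-37.5,0.334,-0.1885,0,1,0,0,-37.5,0.334,-0.1885,0,1,0,0,-37.5,0.334,-0.1885,0,1,0,0,-37.5,0.334,-0.1885,0,1,0,0,-74.4,0.606,-0.6957,0,1,0,0,-74.4,0.606,-0.6957,0,1,0,0,-74.4,0.606,-0.6957,0,1,0,0,-74.4,0.606,-0.6957,0,1,0,0,-74.4,0.606,-0.6957,0,1,0,0,-74.4,0.606,-0.6957,0,1,0,0,-74.4,0.606,-0.6957,0,1,0,0,-74.4,0.606,-0.6957,0,1,0,0,-74.4,0.606,-0.6957,0,1,0,0,-74.4,0.606,-0.6957,0,1,0,0,-74.4,0.606,-0.6957,0.0855,1,0,0,-74.4,0.606,-0.6957,0.0855,1,0,0,-74.4,0.606,-0.6957,0.0855,1,0,0,-74.4,0.606,-0.6957,0.0855,1])

```text
clock: 2.6
position: [0.5483, 0.269, 0.1611]
ee_rot: [0.683, 0.731, 0.001, 0.0]
ft_force: [-0.3, 0.6, 0.4]
grip_width: 1.002
grasp_force: 0.0
```

```bash
python3 - <<'E'
from h import *
im=viewer.camera("side"); cv2.imwrite("pics/side1.png",cv2.resize(im[230:374,160:310],None,fx=4,fy=4,interpolation=cv2.INTER_CUBIC)[:,:,::-1])
o=status.get_obs(); p=o["position"]; R=Rn.from_quat(o["ee_rot"]); print(p,R.as_matrix().round(3).tolist())
print("tip proj",proj("side",p+R.apply([0,0,.014])))
rel((.5475,.269,.043,3.9))
E
```

```text
[0.54849006 0.26905861 0.16141076] [[-0.067, 0.998, 0.002], [0.998, 0.067, 0.001], [0.001, 0.002, -1.0]]
tip proj (np.float64(226.3834372307289), np.float64(289.78569043963773))
[ 0.12 -0.05 -0.04] [-1.000e-04 -1.200e-03  1.184e-01]
```

View pics/side1.png

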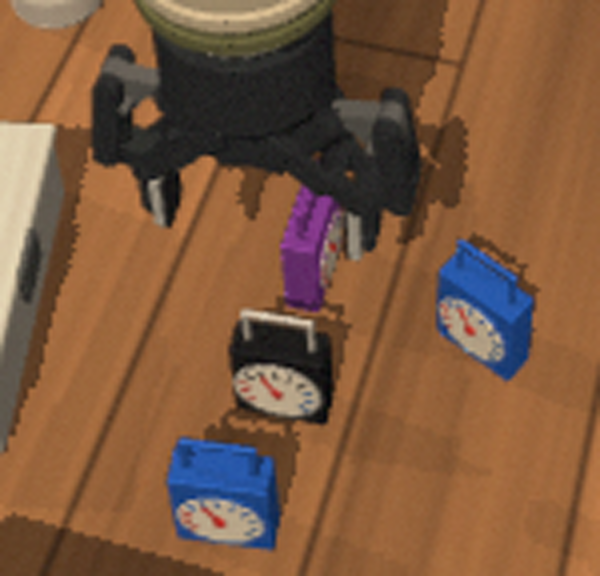

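The pads straddle the black dial and run parallel to its bar. The pad midpoint is at about (225.5,283), close to the projected tip at (226,290). I'll go down and grip.

play_rows(plan=[0,0,0,0,-0.001,0.04,1,0,0,0,0,-0.001,0.08,1,0,0,0,0,-0.001,0.105,1,0,0,0,0,-0.001,0.118,1,0,0,0,0,-0.001,0.118,1,0,0,0,0,-0.001,0.118,0.5,0,0,0,0,-0.001,0.118,0.4,0,0,0,0,-0.001,0.118,0.4,0,0,0,0,-0.001,0.118,0.4,0,0,0,0,-0.001,0.118,0.4,0,0,0,0,-0.001,0.118,0.4], squeeze=60)

```text
clock: 4.03
position: [0.5475, 0.269, 0.0431]
ee_rot: [0.683, 0.731, 0.001, 0.0]
ft_force: [-0.5, -1.3, 6.4]
grip_width: 0.577
grasp_force: 62.9
```

```bash
python3 -c "
from h import *
rel((.548,.269,.17,3.9),(.5286,-.082,.18,80.5))"
```

```text
[ 0.11 -0.03 -0.03] [-0.      0.0007 -0.1269]
[ 1.100e-01  4.000e-02 -7.663e+01] [-0.3489 -0.0423 -0.1371]
```

play_rows(plan=[0,0,0,0,0,-0.02,0.4,0,0,0,0,0,-0.07,0.4,0,0,0,0,0,-0.12,0.4,0,0,0,0,0,-0.137,0.4,0,0,-8,-0.04,-0.005,-0.137,0.4,0,0,-16,-0.08,-0.01,-0.137,0.4,0,0,-25,-0.12,-0.015,-0.137,0.4,0,0,-34,-0.16,-0.02,-0.137,0.4,0,0,-43,-0.2,-0.025,-0.137,0.4,0,0,-52,-0.24,-0.03,-0.137,0.4,0,0,-61,-0.28,-0.035,-0.137,0.4,0,0,-70,-0.32,-0.039,-0.137,0.4,0.1,0,-76.6,-0.349,-0.0423,-0.137,0.4,0.1,0,-76.6,-0.349,-0.0423,-0.137,0.4,0.1,0,-76.6,-0.349,-0.0423,-0.137,0.4,0.1,0,-76.6,-0.349,-0.0423,-0.137,0.4,0.1,0,-76.6,-0.349,-0.0423,-0.137,0.4])

```text
clock: 6.15
position: [0.5282, -0.0816, 0.1789]
ee_rot: [0.083, 0.997, -0.001, -0.0]
ft_force: [-0.2, 0.2, -0.9]
grip_width: 0.579
grasp_force: 62.6
```

```bash
python3 - <<'E'
from h import *
S,T=[viewer.camera(n) for n in("side","top")]
o=status.get_obs(); print(o["position"],o["ft_force"],o["grip_width"])
cv2.imwrite("pics/s2.png",S[:,:,::-1]);cv2.imwrite("pics/t2.png",T[:,:,::-1])
a=np.hstack([crop(S,200,110,80,110,5),crop(T,240,140,80,110,5)])
cv2.imwrite("pics/crop2.png",a)
E
```

```text
[ 0.52817196 -0.08194901  0.17884065] [-0.41691879  0.75616251 -2.22330539] 0.5733980089678993
```

View pics/crop2.png

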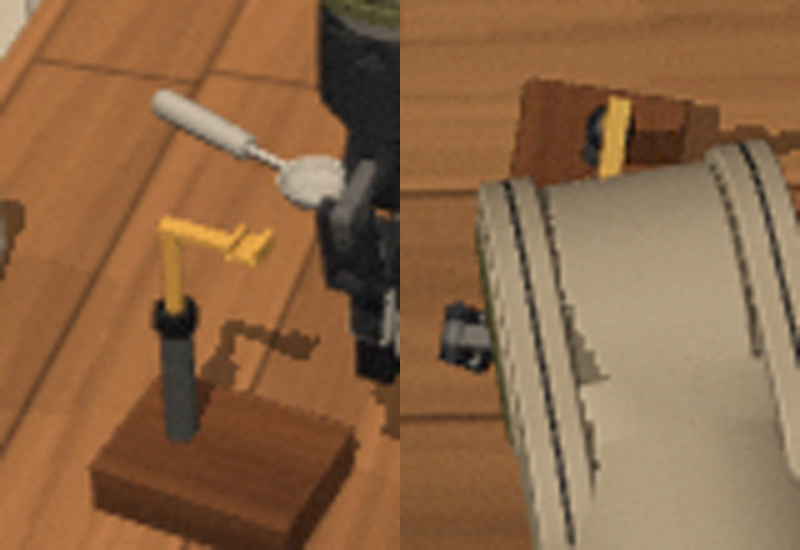

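The side crop shows the saddle at about (250,158) and the rod top at (233,155). The held dial is hidden behind the finger at the right edge, so I can't check it yet. I'll move to 30 mm outside the saddle at entry height and look again.

```bash
python3 -c "
from h import *
rel((.5779,-.0903,.1465,80.5))"
```

```text
[-0.08 -0.06  0.01] [-0.0505  0.      0.0323]
```

play_rows(plan=[0,0,0,0,0,0.0162,0.4,0,0,0,0,0,0.0323,0.4,0,0,0,-0.02,0,0.0323,0.4,0,0,0,-0.04,0,0.0323,0.4,0,0,0,-0.0505,0,0.0323,0.4,0,0,0,-0.0505,0,0.0323,0.4,0,0,0,-0.0505,0,0.0323,0.4])

```text
clock: 7.12
position: [0.5773, -0.0906, 0.1461]
ee_rot: [0.083, 0.997, -0.001, -0.001]
ft_force: [0.3, -0.2, -2.0]
grip_width: 0.578
grasp_force: 62.6
```

```bash
python3 - <<'E'
from h import *
S=viewer.camera("side")
o=status.get_obs(); p=o["position"]; print(p,o["ft_force"])
cv2.imwrite("pics/s3.png",S[:,:,::-1])
a=crop(S,215,120,80,60,10).copy()
def mark(X,c):
    u,v=proj("side",X); cv2.drawMarker(a,(int((u-215+.5)*10),int((v-120+.5)*10)),c,cv2.MARKER_CROSS,18,1); print(u,v)
d=np.array([np.cos(np.radians(80.5)),np.sin(np.radians(80.5)),0])
b=p+[0,0,.039]
for k in(-.017,0,.017): mark(b+k*d,(0,0,255))
s=np.array([.6075,-.0953,.172]); mark(s,(255,0,0)); mark(s+[.986*.045,-.165*.045,0],(255,0,0))
for k in(-.01,.01): mark(s+k*d,(255,255,0))
cv2.imwrite("pics/crop3.png",a)
E
```

```text
[ 0.57733414 -0.09078609  0.14631621] [ 0.89896365  0.07683536 -0.90411608]
263.63629514722345 154.81575421567698
260.80519156131516 158.67444213335352
257.91214982697943 162.61754942239105
249.7230283778275 159.83897302837045
233.8558642457505 155.30746925061553
251.4356071826076 157.59142976405863
247.98889428525328 162.11480488399073
```

View pics/crop3.png

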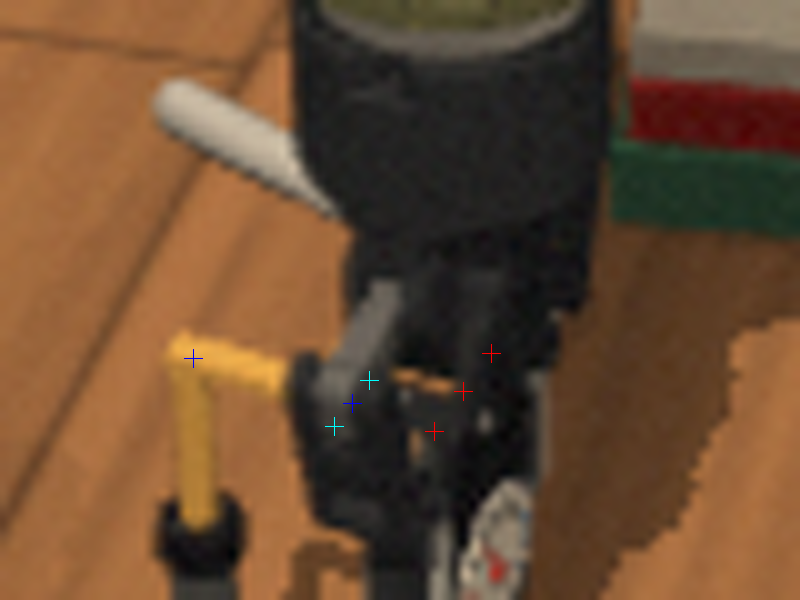

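The finger hides the saddle in this view. The visible arm end and the predicted rod top at (234,155) agree to about 1 px, which puts the saddle floor near z = 0.173. I'll enter 1.5 mm higher and watch the force.

play_rows(plan=[0,0,0,0,0,-0.0015,0.4,0,0,0,-0.006,0,-0.0015,0.4,0,0,0,-0.012,0,-0.0015,0.4,0,0,0,-0.018,0,-0.0015,0.4,0,0,0,-0.022,0,-0.0015,0.4,0,0,0,-0.026,0,-0.0015,0.4,0,0,0,-0.03,0,-0.0015,0.4,0,0,0,-0.03,0,-0.0015,0.4,0,0,0,-0.03,0,-0.0015,0.4])

```text
clock: 8.3
position: [0.6074, -0.0958, 0.1479]
ee_rot: [0.083, 0.997, -0.001, -0.001]
ft_force: [-0.2, -0.0, -1.6]
grip_width: 0.577
grasp_force: 62.7
```

```bash
python3 - <<'E'
from h import *
S=viewer.camera("side"); T=viewer.camera("top")
for i in range(6): 
    viewer.camera("side"); o=status.get_obs(); print(o["ft_force"].round(2) if hasattr(o["ft_force"],"round") else o["ft_force"])
print(o["position"])
cv2.imwrite("pics/s4.png",S[:,:,::-1])
cv2.imwrite("pics/crop4.png",np.hstack([crop(S,215,120,65,75,6),crop(T,250,140,65,75,6)]))
E
```

```text
[-0.5  -0.76 -2.45]
[ 0.68  0.35 -1.62]
[ 0.48 -0.09 -2.  ]
[ 0.17 -0.24 -1.34]
[ 0.72 -0.28 -1.63]
[ 1.4   0.04 -0.99]
[ 0.60749817 -0.09591782  0.1479847 ]
```

View pics/crop4.png

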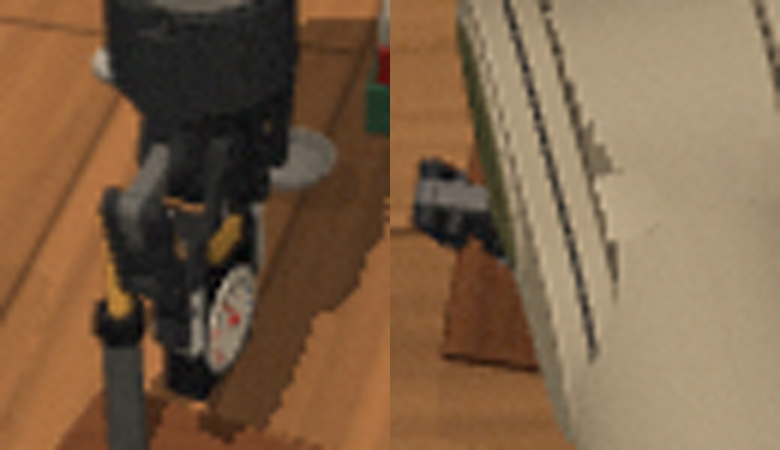

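The outer lip shows in yellow at about (252,160), between loop and body and just outside the bar. There is no contact and the baseline force in z is about -1.6 N. Now I lower it.

play_rows(plan=[0,0,0,0,0,0.002,0.4,0,0,0,0,0,0.004,0.4,0,0,0,0,0,0.006,0.4,0,0,0,0,0,0.008,0.4,0,0,0,0,0,0.009,0.4,0,0,0,0,0,0.009,0.4])

```text
clock: 9.45
position: [0.6076, -0.0959, 0.1391]
ee_rot: [0.083, 0.997, -0.001, -0.0]
ft_force: [-2.1, -0.8, 2.5]
grip_width: 0.574
grasp_force: 63.0
```

play_rows(plan=[0,0,0,0,0,0.0005,0.4,0,0,0,0,0,0.001,0.4,0,0,0,0,0,0.0015,0.4,0,0,0,0,0,0.002,0.4,0,0,0,0,0,0.0025,0.4,0,0,0,0,0,0.0025,0.4])

```text
clock: 10.2
position: [0.6075, -0.0959, 0.1364]
ee_rot: [0.083, 0.997, -0.001, -0.0]
ft_force: [-1.1, 0.4, 1.5]
grip_width: 0.573
grasp_force: 63.0
```

play_rows(plan=[0,0,0,0,0,0.0005,0.4,0,0,0,0,0,0.001,0.4,0,0,0,0,0,0.0015,0.4,0,0,0,0,0,0.002,0.4,0,0,0,0,0,0.0025,0.4,0,0,0,0,0,0.0025,0.4])

```text
clock: 10.95
position: [0.6075, -0.0959, 0.1339]
ee_rot: [0.083, 0.997, -0.001, -0.001]
ft_force: [-0.1, 0.4, 2.1]
grip_width: 0.575
grasp_force: 63.0
```

```bash
python3 - <<'E'
from h import *
A=cv2.imread("pics/s4.png")[:,:,::-1]; B=viewer.camera("side"); cv2.imwrite("pics/s5.png",B[:,:,::-1])
for im in(A,B):
    c=im[150:172,246:260]; hsv=cv2.cvtColor(c.copy(),cv2.COLOR_RGB2HSV)
    m=(hsv[...,0]>14)&(hsv[...,0]<32)&(hsv[...,1]>110)&(hsv[...,2]>90); ys,xs=np.nonzero(m); print(len(xs),xs.mean()+246,ys.mean()+150,xs.min()+246,xs.max()+246,ys.min()+150,ys.max()+150)
m=cam("side")
print("px per 5mm drop",np.subtract(proj("side",[.6,-.095,.17]),proj("side",[.6,-.095,.175])))
cv2.imwrite("pics/crop5.png",np.hstack([crop(A,232,140,36,50,10),crop(B,232,140,36,50,10)]))
E
```

```text
21 252.14285714285714 159.04761904761904 250 254 156 162
18 252.05555555555554 160.77777777777777 247 254 158 164
px per 5mm drop [0.0316865  1.55627708]
```

View pics/crop5.png

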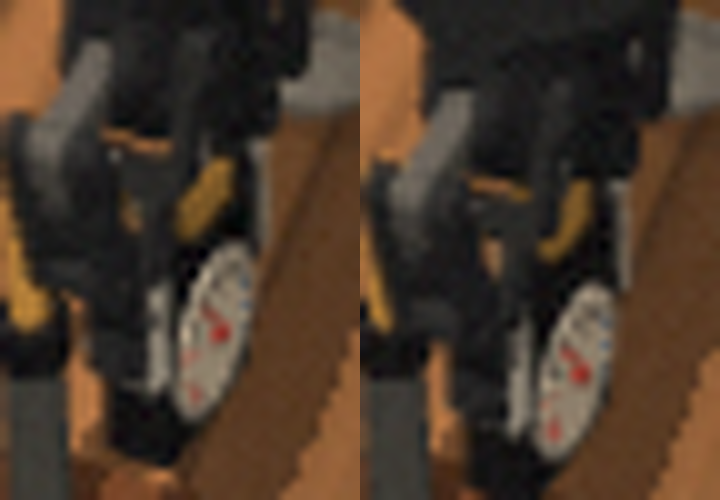

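```bash
python3 - <<'E'
from h import *
p=np.array([.6075,-.0959,.148]); out=np.array([-.986,.165,0]); d=np.array([.165,.986,0])
print("face pred",proj("side",p+[0,0,-.013]+out*.012),"seen A 253.4 172.6")
s=np.array([.6075,-.0953,.173])
for h in(-.004,.007):
  for k in(.01,-.01): print(h,k,proj("side",s+out*.008+d*k+[0,0,h]))
# detect dial face centre in A by bright+red blob
A=cv2.imread("pics/s4.png"); c=A[160:188,246:262].astype(int); m=((c.min(2)>80)|((c[...,2]>110)&(c[...,1]<60)))
n,l,st,ce=cv2.connectedComponentsWithStats(m.astype(np.uint8)); i=1+st[1:,4].argmax(); print(ce[i]+[246,160],st[i])
E
```

```text
face pred (np.float64(254.28814289294317), np.float64(172.17584686871172)) seen A 253.4 172.6
-0.004 0.01 (np.float64(250.89251239860806), np.float64(163.87689606581185))
-0.004 -0.01 (np.float64(254.30411502132915), np.float64(159.33031198984412))
0.007 0.01 (np.float64(250.8103363549188), np.float64(160.4379576397514))
0.007 -0.01 (np.float64(254.246620318979), np.float64(155.90290699492868))
[252.82432432 172.43243243] [ 4  5  7 16 74]
```

The relative heights fit the bar resting on the saddle floor: the effective floor is at about 0.176 and contact came at about 0.1765. I'll confirm with a gentle sideways probe against the lip.

play_rows(plan=[0,0,0,0.001,0,0,0.4,0,0,0,0.002,0,0,0.4,0,0,0,0.003,0,0,0.4,0,0,0,0.003,0,0,0.4])

```text
clock: 11.5
position: [0.6045, -0.0954, 0.134]
ee_rot: [0.083, 0.997, -0.001, -0.0]
ft_force: [2.0, 0.6, 2.0]
grip_width: 0.578
grasp_force: 63.0
```

play_rows(plan=[0,0,0,0.0005,0,0,0.4,0,0,0,0.001,0,0,0.4,0,0,0,0.0015,0,0,0.4,0,0,0,0.0015,0,0,0.4])

```text
clock: 12.0
position: [0.603, -0.0951, 0.134]
ee_rot: [0.083, 0.997, -0.001, -0.001]
ft_force: [1.6, -0.5, 1.2]
grip_width: 0.573
grasp_force: 63.0
```

play_rows(plan=[0,0,0,0.0005,0,0,0.4,0,0,0,0.001,0,0,0.4,0,0,0,0.001,0,0,0.4])

```text
clock: 12.38
position: [0.602, -0.0949, 0.1339]
ee_rot: [0.083, 0.997, -0.001, -0.001]
ft_force: [1.2, -0.2, 1.6]
grip_width: 0.577
grasp_force: 63.0
```

play_rows(plan=[0,0,0,0.0005,0,0,0.4,0,0,0,0.001,0,0,0.4,0,0,0,0.001,0,0,0.4])

```text
clock: 12.75
position: [0.601, -0.0948, 0.1339]
ee_rot: [0.083, 0.997, -0.001, -0.001]
ft_force: [2.0, -0.1, 2.5]
grip_width: 0.572
grasp_force: 63.0
```

play_rows(plan=[0,0,0,0.0005,0,0,0.4,0,0,0,0.001,0,0,0.4,0,0,0,0.001,0,0,0.4])

```text
clock: 13.12
position: [0.6005, -0.0947, 0.1341]
ee_rot: [0.083, 0.997, -0.001, 0.0]
ft_force: [5.0, -0.3, 0.8]
grip_width: 0.578
grasp_force: 63.0
```

play_rows(plan=[0,0,0,0.0005,0,0,0.4,0,0,0,0.001,0,0,0.4,0,0,0,0.001,0,0,0.4])

```text
clock: 13.5
position: [0.6004, -0.0947, 0.1344]
ee_rot: [0.083, 0.997, -0.001, 0.001]
ft_force: [9.3, -1.4, 0.6]
grip_width: 0.573
grasp_force: 62.8
```

The lip stopped the bar at x ≈ 0.6005, so the bar is inside the saddle and its middle is at TCP x ≈ 0.6045. I'll go back to the middle and start down.

play_rows(plan=[0,0,0,-0.002,0,0,0.4,0,0,0,-0.004,0,0,0.4,0,0,0,-0.0055,0,0,0.4,0,0,0,-0.0055,0,0,0.4,0,0,0,-0.0055,0,0.001,0.4,0,0,0,-0.0055,0,0.002,0.4,0,0,0,-0.0055,0,0.003,0.4,0,0,0,-0.0055,0,0.004,0.4,0,0,0,-0.0055,0,0.005,0.4,0,0,0,-0.0055,0,0.006,0.4,0,0,0,-0.0055,0,0.006,0.4])

```text
clock: 14.88
position: [0.6045, -0.0953, 0.1278]
ee_rot: [0.083, 0.997, -0.001, -0.001]
ft_force: [-1.1, 1.0, 2.3]
grip_width: 0.579
grasp_force: 63.0
```

play_rows(plan=[0,0,0,0,0,0.001,0.4,0,0,0,0,0,0.002,0.4,0,0,0,0,0,0.003,0.4,0,0,0,0,0,0.003,0.4])

```text
clock: 15.38
position: [0.6046, -0.0954, 0.1249]
ee_rot: [0.083, 0.997, -0.001, -0.0]
ft_force: [-1.4, 0.5, 2.2]
grip_width: 0.577
grasp_force: 63.0
```

play_rows(plan=[0,0,0,0,0,0.001,0.4,0,0,0,0,0,0.002,0.4,0,0,0,0,0,0.0025,0.4,0,0,0,0,0,0.0025,0.4])

```text
clock: 15.88
position: [0.6045, -0.0954, 0.1224]
ee_rot: [0.083, 0.997, -0.001, -0.001]
ft_force: [-1.3, 1.6, 2.2]
grip_width: 0.577
grasp_force: 63.0
```

play_rows(plan=[0,0,0,0,0,0.001,0.4,0,0,0,0,0,0.002,0.4,0,0,0,0,0,0.0025,0.4,0,0,0,0,0,0.0025,0.4])

```text
clock: 16.38
position: [0.6045, -0.0954, 0.1199]
ee_rot: [0.083, 0.997, -0.001, -0.001]
ft_force: [-1.7, -0.0, 2.1]
grip_width: 0.575
grasp_force: 63.0
```

play_rows(plan=[0,0,0,0,0,0.001,0.4,0,0,0,0,0,0.002,0.4,0,0,0,0,0,0.0025,0.4,0,0,0,0,0,0.0025,0.4])

```text
clock: 16.88
position: [0.6045, -0.0954, 0.1174]
ee_rot: [0.083, 0.997, -0.001, -0.001]
ft_force: [-0.5, 1.1, 2.4]
grip_width: 0.578
grasp_force: 63.0
```

play_rows(plan=[0,0,0,0,0,0.001,0.4,0,0,0,0,0,0.002,0.4,0,0,0,0,0,0.0025,0.4,0,0,0,0,0,0.0025,0.4])

```text
clock: 17.38
position: [0.6045, -0.0954, 0.1149]
ee_rot: [0.083, 0.997, -0.001, -0.0]
ft_force: [-0.4, 1.0, 2.6]
grip_width: 0.569
grasp_force: 63.1
```

play_rows(plan=[0,0,0,0,0,0.001,0.4,0,0,0,0,0,0.002,0.4,0,0,0,0,0,0.0025,0.4,0,0,0,0,0,0.0025,0.4])

```text
clock: 17.88
position: [0.6045, -0.0954, 0.1124]
ee_rot: [0.083, 0.997, -0.001, -0.001]
ft_force: [-0.5, 0.9, 2.4]
grip_width: 0.573
grasp_force: 63.1
```

play_rows(plan=[0,0,0,0,0,0.001,0.4,0,0,0,0,0,0.002,0.4,0,0,0,0,0,0.0025,0.4,0,0,0,0,0,0.0025,0.4])

```text
clock: 18.38
position: [0.6045, -0.0954, 0.1099]
ee_rot: [0.083, 0.997, -0.001, -0.001]
ft_force: [-0.9, 0.9, 1.8]
grip_width: 0.572
grasp_force: 63.1
```

play_rows(plan=[0,0,0,0,0,0.001,0.4,0,0,0,0,0,0.002,0.4,0,0,0,0,0,0.0025,0.4,0,0,0,0,0,0.0025,0.4])

```text
clock: 18.88
position: [0.6045, -0.0954, 0.1074]
ee_rot: [0.083, 0.997, -0.001, -0.001]
ft_force: [0.1, 1.3, 2.5]
grip_width: 0.577
grasp_force: 63.1
```

play_rows(plan=[0,0,0,0,0,0.001,0.4,0,0,0,0,0,0.002,0.4,0,0,0,0,0,0.0025,0.4,0,0,0,0,0,0.0025,0.4])

```text
clock: 19.38
position: [0.6045, -0.0954, 0.105]
ee_rot: [0.083, 0.997, -0.001, -0.001]
ft_force: [-1.3, 2.5, 3.4]
grip_width: 0.575
grasp_force: 63.2
```

play_rows(plan=[0,0,0,0,0,0.0005,0.4,0,0,0,0,0,0.001,0.4,0,0,0,0,0,0.001,0.4])

```text
clock: 19.75
position: [0.6046, -0.0954, 0.1043]
ee_rot: [0.083, 0.997, -0.001, -0.0]
ft_force: [-2.7, 1.1, 6.2]
grip_width: 0.576
grasp_force: 63.4
```

The stop is felt: the force rises about 2.8 N per mm commanded. About 1.5 mm more should load the hook with 12 N.

play_rows(plan=[0,0,0,0,0,0.0005,0.4,0,0,0,0,0,0.001,0.4,0,0,0,0,0,0.0014,0.4,0,0,0,0,0,0.0014,0.4])

```text
clock: 20.25
position: [0.6047, -0.0954, 0.1034]
ee_rot: [0.083, 0.997, -0.001, -0.0]
ft_force: [-4.2, 1.8, 10.4]
grip_width: 0.576
grasp_force: 64.0
```

```bash
python3 - <<'E'
from h import *
f=[]
for i in range(8): viewer.camera("side"); f.append(status.get_obs()["ft_force"])
print(np.mean(f,0).round(2),np.std(f,0).round(2),status.get_obs()["position"])
E
```

```text
[-4.51  1.35 10.81] [0.57 0.34 0.69] [ 0.60470442 -0.09543879  0.10338489]
```

play_rows(plan=[0,0,0,0,0,0,0.4,0,0,0,0,0,0,0.4,0,0,0,0,0,0,0.4,0,0,0,0,0,0,0.4,0,0,0,0,0,0,0.4,0,0,0,0,0,0,0.4,0,0,0,0,0,0,0.4,0,0,0,0,0,0,0.4,0,0,0,0,0,0,0.4,0,0,0,0,0,0,0.4])

```text
clock: 21.9
position: [0.6047, -0.0954, 0.1034]
ee_rot: [0.083, 0.997, -0.001, -0.0]
ft_force: [-5.1, 1.2, 10.4]
grip_width: 0.577
grasp_force: 64.0
```

play_rows(plan=[0,0,0,0,0,-0.0005,0.4,0,0,0,0,0,-0.001,0.4,0,0,0,0,0,-0.0015,0.4,0,0,0,0,0,-0.002,0.4,0,0,0,0,0,-0.0023,0.4,0,0,0,0,0,-0.0023,0.4,0,0,0,0,0,-0.0023,0.4])

```text
clock: 22.78
position: [0.6045, -0.0954, 0.1048]
ee_rot: [0.083, 0.997, -0.001, -0.0]
ft_force: [-0.5, 1.1, 3.3]
grip_width: 0.575
grasp_force: 63.4
```

play_rows(plan=[0,0,0,0,0,-0.0004,0.4,0,0,0,0,0,-0.0007,0.4,0,0,0,0,0,-0.0007,0.4], squeeze=20)

```text
clock: 23.15
position: [0.6045, -0.0954, 0.1054]
ee_rot: [0.083, 0.997, -0.001, -0.001]
ft_force: [1.3, 0.9, 1.5]
grip_width: 0.577
grasp_force: 63.1
```

play_rows(plan=[0,0,0,0,0,0,0.59,0,0,0,0,0,0,0.62,0,0,0,0,0,0,0.66,0,0,0,0,0,0,0.72,0,0,0,0,0,0,0.8,0,0,0,0,0,0,0.9,0,0,0,0,0,0,1,0,0,0,0,0,0,1,0,0,0,0,0,0,1])

```text
clock: 24.28
position: [0.6045, -0.0954, 0.1055]
ee_rot: [0.083, 0.997, -0.001, -0.001]
ft_force: [-1.1, -1.0, 0.9]
grip_width: 1.002
grasp_force: 0.0
```

```bash
python3 - <<'E'
from h import *
S=viewer.camera("side"); cv2.imwrite("pics/s6.png",S[:,:,::-1])
cv2.imwrite("pics/crop6.png",crop(S,205,120,90,100,6)); print(status.get_obs()["ft_force"])
E
```

```text
[ 0.11672736 -0.22938667  0.2116259 ]
```

View pics/crop6.png

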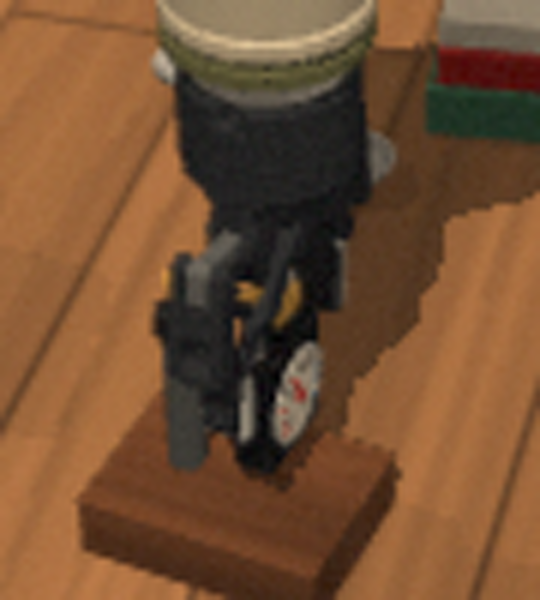

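The dial hangs on the hook with its face outward, near (254,185), and the fingers are clear of it on both sides. I'll retreat straight up and let it settle.

play_rows(plan=[0,0,0,0,0,-0.005,1,0,0,0,0,0,-0.012,1,0,0,0,0,0,-0.022,1,0,0,0,0,0,-0.035,1,0,0,0,0,0,-0.05,1,0,0,0,0,0,-0.07,1,0,0,0,0,0,-0.09,1,0,0,0,0,0,-0.11,1,0,0,0,0,0,-0.13,1,0,0,0,0.05,0,-0.15,1,0,0,0,0.1,0,-0.15,1,0,0,0,0.15,0,-0.15,1,0,0,0,0.15,0,-0.15,1,0,0,0,0.15,0,-0.15,1,0,0,0,0.15,0,-0.15,1,0,0,0,0.15,0,-0.15,1,0,0,0,0.15,0,-0.15,1,0,0,0,0.15,0,-0.15,1,0,0,0,0.15,0,-0.15,1,0,0,0,0.15,0,-0.15,1])

```text
clock: 26.82
position: [0.4568, -0.0704, 0.2557]
ee_rot: [0.083, 0.997, -0.001, -0.001]
ft_force: [1.4, 0.7, -0.8]
grip_width: 1.0
grasp_force: 0.0
```

```bash
python3 - <<'E'
from h import *
S=viewer.camera("side")
for i in range(8): S2=viewer.camera("side")
print("motion",np.abs(S2.astype(int)-S)[140:200,225:270].mean(),status.get_obs()["ft_force"],status.get_obs()["clock"])
cv2.imwrite("pics/crop7.png",crop(S2,190,110,120,110,5))
E
```

```text
motion 1.8824691358024692 [ 0.51031257  0.64486187 -0.38725049] 27.275
```

View pics/crop7.png

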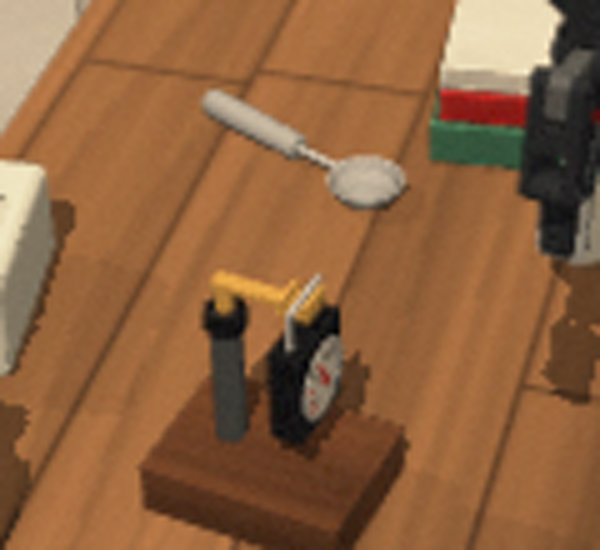

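The dial hangs level on the hook with its face outward at about (254,185), and the hook is drawn down into its sleeve. I'll wait a little, check that it is still, and hand in.

play_rows(plan=[0,0,0,0,0,0,1,0,0,0,0,0,0,1,0,0,0,0,0,0,1,0,0,0,0,0,0,1,0,0,0,0,0,0,1,0,0,0,0,0,0,1,0,0,0,0,0,0,1,0,0,0,0,0,0,1,0,0,0,0,0,0,1,0,0,0,0,0,0,1,0,0,0,0,0,0,1,0,0,0,0,0,0,1,0,0,0,0,0,0,1,0,0,0,0,0,0,1,0,0,0,0,0,0,1,0,0,0,0,0,0,1,0,0,0,0,0,0,1,0,0,0,0,0,0,1,0,0,0,0,0,0,1,0,0,0,0,0,0,1])

```text
clock: 29.78
position: [0.4567, -0.0704, 0.2557]
ee_rot: [0.083, 0.997, -0.001, -0.001]
ft_force: [-0.7, -0.9, 0.1]
grip_width: 1.002
grasp_force: 0.0
```

```bash
python3 - <<'E'
from h import *
L=[viewer.camera("side").astype(int) for i in range(6)]
m=[(round(np.abs(x-L[0])[165:200,243:262].mean(),2),round(np.abs(x-L[0])[200:235,300:319].mean(),2)) for x in L[1:]]
print("dial vs background",m)
if max(a for a,b in m)<2.5*max(b for a,b in m): print(manip.hand_in())
E
```

```text
dial vs background [(np.float64(2.39), np.float64(1.76)), (np.float64(2.46), np.float64(1.82)), (np.float64(2.36), np.float64(1.78)), (np.float64(2.38), np.float64(1.76)), (np.float64(2.42), np.float64(1.77))]
the job is handed in; nothing more can be done
None
```

The thermometer hangs still on the hook with its dial facing outward; the hook was drawn down about 35 mm to its stop and held at about 12 N (13 N with the sideways force) for over a second, and the job is handed in at about 30 s.

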